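# Roll a steel roller into its stop bay and chock it

## Task

Roll the loose steel roller across the bench and fully home against the back wall of the low aluminium stop bay, without picking it up, and leave the short square profile offcut standing flat and square inside the bay, right behind it, so that it cannot roll out again. The bay's floor slopes toward its mouth, so the roller comes back out if it is let go unblocked. Leave the other things on the bench as they stand.

Things in the scene. Friction and masses are not known exactly. Their poses are not given: they have to be found in the camera images.
- roller: plain steel roller with domed ends and two dark rings, on its side: diameter 20 mm, length 90 mm over the domes, 0.2 kg. Origin at its centre on its axis, 10 mm up; own x along it; y, z turn as it rolls. Starts at rest on the bench. Rolls easily across its axis and coasts on some cm if nudged. A slow push at one end hardly turns it; two fingers straddling its middle do turn and guide it.
- chock: short square piece of grey aluminium T-slot profile, 40 x 85 x 40 mm, 0.16 kg, lying loose on the bench nearer the robot than the roller. Origin at the centre of its underside; own y along its 85 mm length, x across it, z up. Held by its top 15 mm across the 40 mm width, it can push the roller with a long side while the fingertips pass above the roller.
- bay: stop bay of plain aluminium bars fixed to the bench: back (stop) wall, two side walls, open mouth. Origin on the bench at the middle of the back wall's inner face; own x points from the mouth INTO the bay, y across it, z up. Inside 106 mm wide; walls 18 mm high, back 12 mm thick, sides 8 mm. Sides run straight from x = 0 to -60 mm, then flare outward at 30 degrees to x = -90 mm.
- bay_home (a point): centre of the roller when it is home: 11 mm before the stop wall, 12 mm up. A steel ramp covers the last 22 mm of floor before the stop wall and rises at 7 degrees toward it (0 to 2.7 mm); a free roller rolls down it and out. The rest of the floor is level bench, where the chock stands at the end just before the ramp, its centre 43 mm from the stop wall.
- bay_mouth (a point): middle of the bay's mouth on the bench, 90 mm before the stop wall; the opening between the flared ends is 138 mm wide.
- scale_top (a point): top of the pan of the bench scale that stands fixed to the right of the bay; scale and pan fill about 0.25 m in x and 0.34 m in y about this point, from the bench up to it. Carry the arm over or round it, notably on the first move.
- long_offcut: bystander: the longer, thinner piece of profile, 30 x 120 x 30 mm (too long to go into the bay). Origin at the centre of its underside, own y along its length.
- bracket: bystander: grey die-cast corner bracket, 42 x 42 x 42 mm, origin at the centre of its underside.
- label_roll: bystander: white roll of labels standing on its flat end, diameter 72 mm, 51 mm high, beside the way into the bay, 0.15 to 0.2 m before its stop wall; origin at the centre of its underside.
- canister: bystander: upright ribbed metal canister, diameter 45 mm, 86 mm high, beside the way into the bay, 0.15 to 0.2 m before its stop wall; origin at the centre of its underside.
Not all that is in view belongs to the job. Of the things like the roller, leave any that is orange or purple; of the rest the larger one is meant.

How it is judged:
By the outcome, as a careful person would: the job done as asked, in the order asked, and still so for the second after the job is handed in, with the robot touching nothing.
It also fails if it takes over 64 s, if anything falls off the work surface, if the arm or the gripper's body presses on something with over 40 N, if the wrist force passes 120 N, or if a joint passes its speed limit or range.

## Robot

A 7-joint arm with a two-finger parallel gripper is mounted at the origin on a cart in front of the work surface, level with it; the furniture and walls round the work are solid. World frame = base frame: x ahead of the robot, y to its left, z up, the work surface at z = 0. Lengths are in m, angles in rad, forces in N, time in s.
With the tool pointing down it reaches from about 0.35 to 0.9 m from the base axis. Payload 7.2 kg.
Tool frame: the origin (TCP) lies midway between the tips of the shut fingers; the grasp point (between the pads) lies 19 mm behind it; z points along the fingers, y is the line along which they close (so a half turn about z gives the same grasp; the last joint's range is limited). The gripper opens to 88 mm and grips with 3 to 60 N. Pads are 20 mm wide; open, the fingers measure 115 mm over their backs; the gripper's body (75 mm by 178 mm) begins 61 mm behind the grasp point.
Start: joints at [-1.335, 0.411, -0.013, 1.596, 0.006, 1.134, -0.082], TCP at [0.187, 0.596, 0.223] pointing down, gripper open.
Joint ranges: [-2.95, 2.95], [-0.29, 1.99], [-1.47, 1.44], [0.14, 2.54], [-1.03, 4.17], [0.13, 1.85], [-2.86, 2.86]. Speed limits (rad/s): [2.39, 2.39, 3.01, 3.01, 3.14, 3.14, 3.14].

## Interface

Orientations are given as a unit quaternion [x, y, z, w].
In Python, from bench import arm, optics, order gives the robot as it stands.
- The arm moves only by the shell command python3 -m pendant 'ROWS'. ROWS is JSON, a list of rows, each a list of 3 entries, a list of its own where there are three numbers: the opening in per cent of the stroke, from 0 (shut) to 100 (fully open), then the shift along the tool's x, y, z in m, then the turn, a rotation vector about the tool's x, y, z in rad. In form: [[claw, [x, y, z], [ax, ay, az]], ...]. A call has exactly 8 rows; each row is the pose to reach, as a shift and turn from the pose commanded when the call began, along the tool's axes at that moment; what a row does not reach only later rows make up. A row lasts 1/12 s, in which the tool goes at most 41.7 mm and 7.16 degrees, less where a joint would pass 70% of its speed; a pose out of reach is approached as far as the arm can. A call with a gripper value outside its range is refused whole. The fingers move at their own pace and stop on an object; the grip force is fixed at half the most. Time passes only in rows, so rows that repeat a pose let the fingers close, or fill a call up. It gives the time, the measured TCP pose, the force, the opening and the grip force at its end, in the units of the state.
- arm.observe(): the state, without advancing time (a new reading comes with each control period).
- optics.read_camera(name): name is "scene" or "top" or "wrist"; returns (picture, depth): 384x512x3 uint8, red, green, blue; 384x512 float32, m along the optical axis (not along the pixel's ray), 0 where there is no reading.
- optics.calibration(name): a dict with "intrinsics" (3x3 intrinsics, pixels), "R" (3x3) and "t" (3): a world point X has camera coordinates R X + t. Camera axes: x right, y down, z forward; pixel columns grow to the right and rows downward; lengths in m; the calibration is good to about 2 mm. A picture is of the moment at which its call begins: read the wrist's pose just before it. calibration takes no time and is no camera call; for the wrist camera it gives the pose at the moment of the call.
- order.sign_off(): hands the job in; it is judged then, once.
The state is a dict: "time_s": time; "joints": joint angles; "dq": joint speeds; "tau": joint torques, N m; "eef_pos": TCP position; "orientation": TCP orientation; "wrist_force": force on the tool from outside, world axes, zero at the start; "torque": the same for the moment, N m; "opening": finger opening in m; "gripper_force": force on a finger pad.
Only numpy, scipy, OpenCV 4.12 (cv2) and the standard library are available. Lean on these libraries where they do the work, as an engineer would, in place of code of your own. Each camera call takes 0.05 s, during which the arm holds its last target. There are 200 camera calls.

## Working session

There is one attempt and no reset: what is moved stays moved. The work goes in short steps, Python scripts to look and compute and a shell command to move; the robot and the scene stay as the last step left them, time stands still between calls to the robot, and variables do not carry over. Pictures are saved under pics/ and viewed, at most 11 in all, crops included, and the job is handed in when it is done.

```bash
mkdir -p pics && ls && python3 - <<'E'
from bench import arm, optics
import cv2, numpy as np, json
s=arm.observe(); print({k:np.round(v,3).tolist() for k,v in s.items()})
for n in ("scene","top"):
    im,d=optics.read_camera(n); np.savez(f"{n}0.npz",im=im,d=d)
    cv2.imwrite(f"pics/{n}0.png",cv2.resize(im[:,:,::-1],(800,600),interpolation=cv2.INTER_CUBIC))
    c=optics.calibration(n); print(n,{k:np.round(v,3).tolist() for k,v in c.items()})
E
```

```text
pics
{'time_s': 0.0, 'joints': [-1.335, 0.412, -0.013, 1.597, 0.006, 1.134, -0.082], 'dq': [-0.002, -0.0, 0.0, 0.001, 0.001, -0.002, 0.001], 'tau': [0.0, -58.796, 0.642, -29.109, -0.054, 0.018, 0.0], 'eef_pos': [0.187, 0.596, 0.222], 'orientation': [0.151, 0.988, -0.001, -0.0], 'wrist_force': [-0.181, -0.171, -0.022], 'torque': [-0.005, 0.022, -0.039], 'gripper_force': 0.0, 'opening': 0.087}
scene {'intrinsics': [[389.519, 0.0, 261.159], [0.0, 389.519, 194.376], [0.0, 0.0, 1.0]], 'R': [[-0.877, -0.481, -0.023], [-0.212, 0.428, -0.879], [0.432, -0.765, -0.477]], 't': [0.471, 0.219, 1.008]}
top {'intrinsics': [[348.739, 0.0, 255.435], [0.0, 348.739, 186.34], [0.0, 0.0, 1.0]], 'R': [[0.003, -1.0, -0.002], [-0.991, -0.003, -0.136], [0.136, 0.002, -0.991]], 't': [0.043, 0.566, 1.201]}
```

View pics/top0.png

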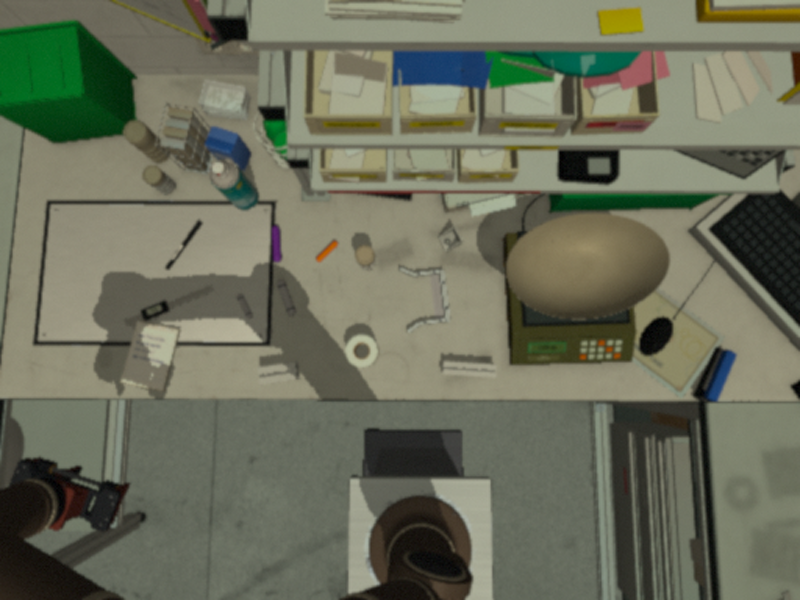

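View pics/scene0.png

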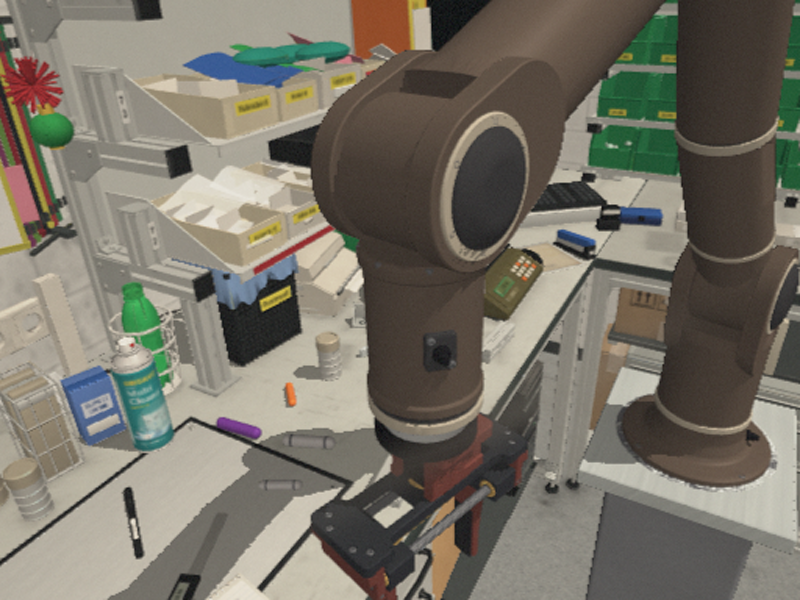

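The top view (800x600 scale) shows the roller candidate at (288,297), with a smaller one at (245,305). The bay is at (425,297) with its mouth to the left (+y). The canister is at (365,255), the label roll at (361,350), and the two profile pieces at (278,370) and (468,367). The scene view mostly shows the arm. Next I'll enlarge the work area.

```bash
cat > h.py <<'E'
import numpy as np, cv2
from bench import arm, optics
def px2w(cal,u,v,z=0.0):
    K,R,t=[np.array(cal[k]) for k in("intrinsics","R","t")]
    r=R.T@(np.linalg.inv(K)@np.array([u,v,1.0])); o=-R.T@t
    return o+r*(z-o[2])/r[2]
def dep2w(cal,u,v,d):
    K,R,t=[np.array(cal[k]) for k in("intrinsics","R","t")]
    return R.T@(np.linalg.inv(K)@np.array([u,v,1.0])*d-t)
def w2px(cal,X):
    K,R,t=[np.array(cal[k]) for k in("intrinsics","R","t")]
    p=K@(R@np.array(X)+t); return p[:2]/p[2]
E
python3 - <<'E'
from h import *
f=np.load("top0.npz"); im=f["im"]; d=f["d"]; cal=optics.calibration("top")
x0,y0,x1,y1=150,142,320,248
c=cv2.resize(im[y0:y1,x0:x1,::-1],None,fx=4.7,fy=4.7,interpolation=cv2.INTER_CUBIC)
c=np.clip(c.astype(float)*1.3,0,255).astype(np.uint8); cv2.imwrite("pics/crop0.png",c); print(c.shape)
vv,uu=np.mgrid[0:384,0:512]
K,R,t=[np.array(cal[k]) for k in("intrinsics","R","t")]
P=np.stack([(uu-K[0,2])/K[0,0]*d,(vv-K[1,2])/K[1,1]*d,d],-1); W=(P-t)@R
sub=W[y0:y1,x0:x1]; z=sub[...,2]
print("bench z med",np.median(z))
m=((z>0.006)&(z<0.12)&(sub[...,0]<0.72)).astype(np.uint8)
n,l,st,ce=cv2.connectedComponentsWithStats(m)
for i in range(1,n):
    if st[i,4]<8: continue
    q=sub[l==i]; r=cv2.minAreaRect((q[:,:2]*1000).astype(np.float32))
    print(st[i].tolist(),"ctr mm",np.round(r[0]),"size",np.round(r[1]),"ang",round(r[2],1),"zmax",np.percentile(q[:,2],[50,90]).round(3))
E
```

```text
(498, 799, 3)
bench z med -0.0009699054835051483
[131, 3, 15, 15, 86] ctr mm [693. -74.] size [42. 42.] ang 24.7 zmax [0.021 0.04 ]
[24, 4, 6, 22, 118] ctr mm [679. 335.] size [80. 20.] ang 3.4 zmax [0.016 0.02 ]
[52, 12, 14, 14, 72] ctr mm [666. 216.] size [14. 65.] ang 44.3 zmax [0.012 0.015]
[77, 15, 14, 16, 170] ctr mm [641. 122.] size [42. 42.] ang 2.0 zmax [0.082 0.085]
[106, 29, 33, 42, 248] ctr mm [557. -17.] size [150. 101.] ang 7.4 zmax [0.016 0.019]
[27, 37, 12, 23, 125] ctr mm [555. 308.] size [86. 20.] ang 22.6 zmax [0.017 0.02 ]
[2, 46, 10, 16, 65] ctr mm [536. 404.] size [62. 14.] ang 29.3 zmax [0.011 0.015]
[71, 72, 21, 21, 277] ctr mm [432. 129.] size [69. 70.] ang 0.2 zmax [0.049 0.052]
[133, 89, 35, 12, 302] ctr mm [ 390. -113.] size [120.  33.] ang 85.3 zmax [0.028 0.031]
[15, 90, 27, 14, 297] ctr mm [382. 317.] size [40. 86.] ang 8.4 zmax [0.037 0.041]
```

View pics/crop0.png

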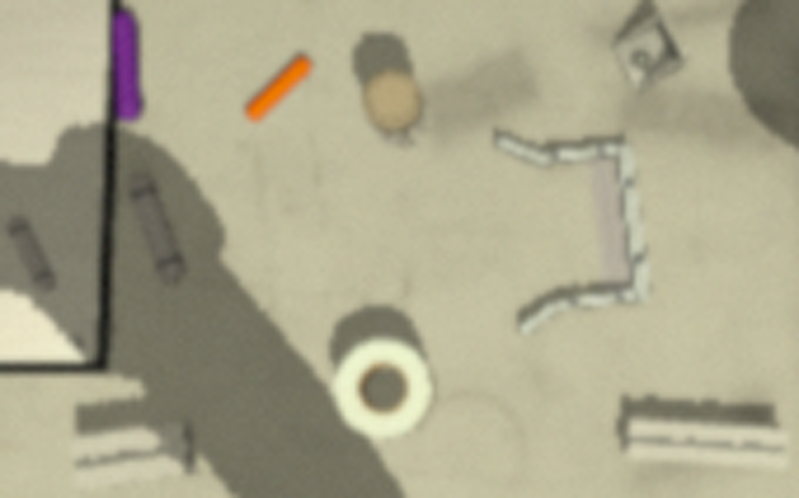

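Depth and the crop fit the given sizes:

| Item | Position (mm) | Angle and notes |
|---|---|---|
| Roller | (555, 308) | Axis at 22.6°, crop (158,232) |
| Chock | (382, 317) | 40 mm side at 8.4° |
| Long offcut | (390, -113) | - |
| Bay | Stop wall about (562, -56) | Heading (0.129, -0.992), mouth facing +y |
| Canister | (641, 122) | - |
| Label roll | (432, 129) | - |

Next I'll move to hover over the roller.

```bash
cat >> h.py <<'E'
def to(x,y,z,yaw):
    """shift and turn in tool axes to reach world x,y,z with the tool's y at yaw deg, tool down"""
    from scipy.spatial.transform import Rotation as Ro
    s=arm.observe(); R=Ro.from_quat(s["orientation"]); a=np.radians(yaw)
    ty=np.array([np.cos(a),np.sin(a),0]); tz=np.array([0,0,-1.]); 
    T=Ro.from_matrix(np.column_stack([np.cross(ty,tz),ty,tz]))
    cy=R.as_matrix()[:,1]
    print("t",round(s["time_s"],2),"pos",np.round(s["eef_pos"],4),"yaw",round(np.degrees(np.arctan2(cy[1],cy[0])),1),"open",round(s["opening"],4),"F",np.round(s["wrist_force"],1),"grip",round(s["gripper_force"],1),"q7",round(s["joints"][6],2))
    print("shift",np.round(R.inv().apply(np.array([x,y,z])-s["eef_pos"]),4),"turn",np.round((R.inv()*T).as_rotvec(),3))
E
python3 -m pendant '[[90,[-0.037,-0.014,0.003],[0,0,-0.05]],[85,[-0.073,-0.028,0.006],[0,0,-0.12]],[80,[-0.11,-0.041,0.01],[0,0,-0.18]],[75,[-0.146,-0.055,0.015],[0,0,-0.24]],[70,[-0.182,-0.069,0.02],[0,0,-0.3]],[68,[-0.218,-0.083,0.025],[0,0,-0.36]],[68,[-0.255,-0.096,0.03],[0,0,-0.42]],[68,[-0.291,-0.11,0.035],[0,0,-0.48]]]'
python3 -c "
from h import *
to(0.555,0.308,0.16,112.6)"
```

```text
time_s: 0.77
eef_pos: [0.433, 0.4028, 0.1872]
orientation: [-0.09, 0.996, -0.0, -0.0]
wrist_force: [0.3, 1.1, 0.4]
opening: 0.0597
gripper_force: 0.0
t 0.77 pos [0.433  0.4028 0.1872] yaw 100.3 open 0.0597 F [0.3 1.1 0.4] grip 0.0 q7 0.92
shift [-0.1032 -0.1151  0.0272] turn [-0.    -0.    -0.215]
```

```bash
python3 -m pendant '[[68,[-0.02,-0.023,0.005],[0,0,-0.05]],[68,[-0.041,-0.046,0.011],[0,0,-0.1]],[68,[-0.062,-0.069,0.016],[0,0,-0.15]],[68,[-0.082,-0.092,0.022],[0,0,-0.2]],[68,[-0.103,-0.115,0.027],[0,0,-0.215]],[68,[-0.103,-0.115,0.027],[0,0,-0.215]],[68,[-0.103,-0.115,0.027],[0,0,-0.215]],[68,[-0.103,-0.115,0.027],[0,0,-0.215]]]'
cat >> h.py <<'E'
def cloud(d,cal):
    vv,uu=np.mgrid[0:d.shape[0],0:d.shape[1]]
    K,R,t=[np.array(cal[k]) for k in("intrinsics","R","t")]
    return (np.stack([(uu-K[0,2])/K[0,0]*d,(vv-K[1,2])/K[1,1]*d,d],-1)-t)@R
def blobs(W,ok,zlo,zhi,mn=30):
    z=W[...,2]; n,l,st,ce=cv2.connectedComponentsWithStats(((z>zlo)&(z<zhi)&ok).astype(np.uint8))
    for i in range(1,n):
        if st[i,4]<mn: continue
        q=W[l==i]; r=cv2.minAreaRect((q[:,:2]*1000).astype(np.float32))
        print(st[i].tolist(),"ctr",np.round(r[0],1),"size",np.round(r[1],1),"ang",round(r[2],1),"z90",np.percentile(q[:,2],90).round(4))
E
python3 - <<'E'
from h import *
to(0.555,0.308,0.03,112.6)
cal=optics.calibration("wrist"); im,d=optics.read_camera("wrist"); np.savez("w1.npz",im=im,d=d)
cv2.imwrite("pics/w1.png",im[:,:,::-1])
W=cloud(d,cal); print("bench",np.median(W[d>0][:,2])); blobs(W,d>0,0.006,0.1,200)
c=optics.calibration("top"); im,d=optics.read_camera("top"); np.savez("top1.npz",im=im,d=d)
blobs(cloud(d,c),(d>0)&(cloud(d,c)[...,0]<.72),0.006,0.1)
E
```

```text
time_s: 1.43
eef_pos: [0.5527, 0.3095, 0.1602]
orientation: [-0.194, 0.981, 0.0, -0.001]
wrist_force: [0.4, 0.3, 0.7]
opening: 0.0599
gripper_force: 0.0
t 1.43 pos [0.5527 0.3095 0.1602] yaw 112.4 open 0.0599 F [0.4 0.3 0.7] grip 0.0 q7 1.37
shift [-0.0017 -0.0024  0.1302] turn [ 0.001 -0.001 -0.004]
bench 0.0013691863665911816
[70, 0, 88, 29, 1658] ctr [455.2 147.4] size [15.9 58.3] ang 35.5 z90 0.0517
[283, 0, 116, 51, 4284] ctr [385.6 320.5] size [33.7 85.3] ang 8.8 z90 0.0409
[243, 139, 20, 86, 1558] ctr [554.5 310.9] size [88.3 19.4] ang 22.2 z90 0.0206
[0, 171, 79, 70, 3624] ctr [638.3 131.8] size [44.3 30.9] ang 33.8 z90 0.0853
[336, 170, 16, 60, 807] ctr [535.5 407.2] size [64.4 14.3] ang 28.6 z90 0.0153
[491, 182, 21, 38, 406] ctr [474.3 564.2] size [41.  20.6] ang 32.3 z90 0.0133
[115, 228, 50, 22, 484] ctr [662.2 222.9] size [14.8 55.3] ang 45.7 z90 0.0156
[487, 247, 21, 24, 354] ctr [530.5 593.8] size [25.5 20. ] ang 17.1 z90 0.0129
[229, 258, 21, 18, 298] ctr [647.9 333.3] size [18.5 22.7] ang 25.7 z90 0.0204
[215, 309, 21, 20, 311] ctr [710.9 341. ] size [29.4 20.1] ang
[... 596 characters left out ...]
r [555.4 -16.5] size [153.5 101.2] ang 7.2 z90 0.0201
[179, 187, 10, 15, 80] ctr [541.8 302.7] size [58.6 19.1] ang 20.4 z90 0.0197
[78, 192, 37, 58, 1231] ctr [448.1 610.8] size [102.6 203. ] ang 78.7 z90 0.0136
[409, 203, 22, 25, 397] ctr [ 468.  -544.8] size [ 61.  100.3] ang 67.5 z90 0.0319
[221, 214, 21, 21, 277] ctr [432.4 128.8] size [69.4 70.1] ang 0.2 z90 0.0525
[444, 222, 28, 36, 534] ctr [ 386.9 -668.9] size [ 40.1 142.9] ang 56.7 z90 0.0524
[283, 231, 35, 11, 302] ctr [ 391.6 -113.5] size [120.9  29.7] ang 86.4 z90 0.0315
[507, 243, 5, 12, 39] ctr [ 350.4 -855.6] size [16.9 39.2] ang 82.4 z90 0.0248
[246, 318, 56, 51, 1205] ctr [ 49.3 -35.1] size [219.4 104.8] ang 57.7 z90 0.0711
```

View pics/w1.png

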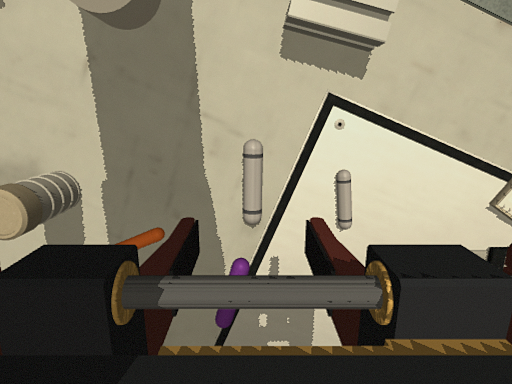

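The wrist view shows the two-ringed roller at (253,182), between and ahead of the open fingers. The small one is at (344,200), and the purple and orange sticks are clear of the descent. Now I'll descend astride its middle and close to a loose 22 mm gap.

```bash
python3 -m pendant '[[68,[-0.001,-0.001,0.03],[0,0,0]],[68,[-0.002,-0.001,0.06],[0,0,0]],[68,[-0.002,-0.001,0.09],[0,0,0]],[68,[-0.002,-0.001,0.12],[0,0,0]],[68,[-0.002,-0.001,0.14],[0,0,0]],[68,[-0.002,-0.001,0.15],[0,0,0]],[60,[-0.002,-0.001,0.155],[0,0,0]],[45,[-0.002,-0.001,0.155],[0,0,0]]]'
python3 -m pendant '[[38,[0,0,0],[0,0,0]],[34,[0,0,0],[0,0,0]],[31,[0,0,0],[0,0,0]],[29,[0,0,0],[0,0,0]],[27,[0,0,0],[0,0,0]],[26,[0,0,0],[0,0,0]],[25,[0,0,0],[0,0,0]],[25,[0,0,0],[0,0,0]]]'
python3 - <<'E'
from h import *
to(0.533,0.170,0.005,81)
cal=optics.calibration("wrist"); im,d=optics.read_camera("wrist"); cv2.imwrite("pics/w2.png",im[:,:,::-1])
W=cloud(d,cal); blobs(W,(d>0)&(abs(W[...,0]-.555)<.07)&(abs(W[...,1]-.31)<.06),0.006,0.025,100)
E
```

```text
time_s: 2.2
eef_pos: [0.5549, 0.3097, 0.0053]
orientation: [-0.195, 0.981, -0.0, -0.0]
wrist_force: [-0.2, 0.6, 1.1]
opening: 0.0496
gripper_force: 0.0
time_s: 2.87
eef_pos: [0.5556, 0.3091, 0.0057]
orientation: [-0.194, 0.981, 0.0, 0.0]
wrist_force: [0.3, 0.3, 0.8]
opening: 0.022
gripper_force: 0.1
t 2.87 pos [0.5556 0.3091 0.0057] yaw 112.4 open 0.022 F [0.3 0.3 0.8] grip 0.1 q7 1.37
shift [ 0.0739 -0.12    0.0007] turn [0.    0.    0.548]
[235, 159, 57, 117, 4495] ctr [542.  309.2] size [64.8 28.9] ang 21.7 z90 0.0205
[212, 217, 21, 48, 305] ctr [557.7 296.7] size [23.   7.7] ang 45.9 z90 0.0237
[240, 309, 26, 7, 120] ctr [591.8 324.5] size [ 7.  13.6] ang 34.4 z90 0.0202
```

View pics/w2.png

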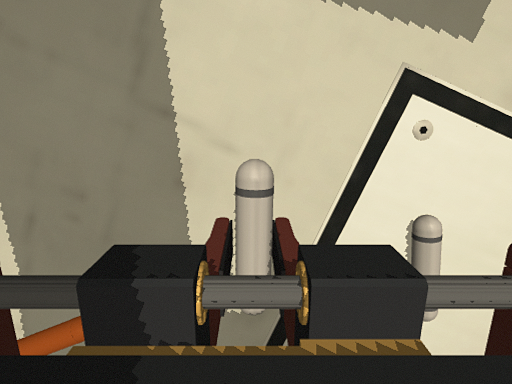

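The roller stands between the fingers (wrist view: roller at (254,235), fingers at (218,260) and (288,260)) with a 22 mm gap. I'll turn it toward the bay axis, roll it, then square it to the bay heading.

```bash
python3 -m pendant '[[25,[0,0,0],[0,0,0.08]],[25,[0,0,0],[0,0,0.16]],[25,[0,0,0],[0,0,0.24]],[25,[0,0,0],[0,0,0.32]],[25,[0,0,0],[0,0,0.4]],[25,[0,0,0],[0,0,0.48]],[25,[0,0,0],[0,0,0.548]],[25,[0,0,0],[0,0,0.548]]]'
python3 -m pendant '[[25,[0,-0.01,0],[0,0,0]],[25,[0,-0.03,0],[0,0,0]],[25,[0,-0.053,0],[0,0,0]],[25,[0,-0.078,0],[0,0,0]],[25,[0,-0.102,0],[0,0,0]],[25,[0,-0.122,0],[0,0,0]],[25,[0,-0.135,0],[0,0,0]],[25,[0,-0.14,0],[0,0,0]]]'
python3 - <<'E'
from h import *
to(0.533,0.170,0.005,97.4)
c=optics.calibration("top"); im,d=optics.read_camera("top"); np.savez("top2.npz",im=im,d=d)
cal=optics.calibration("wrist"); im,d=optics.read_camera("wrist"); cv2.imwrite("pics/w3.png",im[:,:,::-1])
W=cloud(d,cal); blobs(W,(d>0)&(abs(W[...,0]-.533)<.07)&(abs(W[...,1]-.17)<.05),0.006,0.025,100)
E
```

```text
time_s: 3.58
eef_pos: [0.5555, 0.3091, 0.0055]
orientation: [0.08, 0.997, -0.0, -0.0]
wrist_force: [-0.2, 1.1, 0.6]
opening: 0.0218
gripper_force: 0.1
time_s: 4.25
eef_pos: [0.5333, 0.1676, 0.0057]
orientation: [0.079, 0.997, -0.001, -0.0]
wrist_force: [0.1, 0.2, 0.5]
opening: 0.0217
gripper_force: 0.0
t 4.25 pos [0.5333 0.1676 0.0057] yaw 80.9 open 0.0217 F [0.1 0.2 0.5] grip 0.0 q7 1.12
shift [0.0007 0.0024 0.0007] turn [-0.001 -0.001 -0.287]
[212, 167, 57, 109, 4148] ctr [522.9 163.6] size [28.6 61.3] ang 82.8 z90 0.0206
[271, 217, 21, 50, 308] ctr [533.1 179.7] size [ 7.7 23.6] ang 59.3 z90 0.0236
[236, 309, 32, 13, 310] ctr [574.4 161.1] size [17.7 11.2] ang 84.0 z90 0.0205
```

View pics/w3.png

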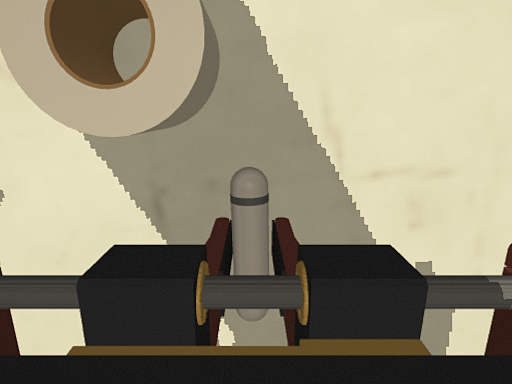

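The roller is still well guided: wrist view at (249,240), label roll's edge at (205,60), clear. It sits about 4 mm to the +x side of the bay axis. I'll roll 16 mm more on this heading, square up, and roll to the mouth.

```bash
python3 -m pendant '[[25,[0,-0.006,0],[0,0,0]],[25,[0,-0.013,0],[0,0,0]],[25,[0,-0.016,0],[0,0,0]],[25,[0,-0.016,0],[0,0,-0.06]],[25,[0,-0.016,0],[0,0,-0.13]],[25,[0,-0.016,0],[0,0,-0.2]],[25,[0,-0.016,0],[0,0,-0.26]],[25,[0,-0.016,0],[0,0,-0.285]]]'
python3 -m pendant '[[25,[0,-0.008,0],[0,0,0]],[25,[0,-0.023,0],[0,0,0]],[25,[0,-0.041,0],[0,0,0]],[25,[0,-0.059,0],[0,0,0]],[25,[0,-0.075,0],[0,0,0]],[25,[0,-0.088,0],[0,0,0]],[25,[0,-0.097,0],[0,0,0]],[25,[0,-0.1,0],[0,0,0]]]'
python3 - <<'E'
from h import *
to(0.555,-0.006,0.005,97.3)
c=optics.calibration("top"); im,d=optics.read_camera("top"); np.savez("top3.npz",im=im,d=d)
a=im[140:230,215:325,::-1]; a=cv2.resize(a,None,fx=5,fy=5,interpolation=cv2.INTER_CUBIC)
cal=optics.calibration("wrist"); im,d=optics.read_camera("wrist"); np.savez("w4.npz",im=im,d=d,R=cal["R"],t=cal["t"],K=cal["intrinsics"])
b=cv2.resize(im[:,:,::-1],None,fx=1.0,fy=1.0)[:,60:310]
h=max(a.shape[0],b.shape[0]); o=np.zeros((h,a.shape[1]+b.shape[1],3),np.uint8); o[:a.shape[0],:a.shape[1]]=a; o[:b.shape[0],a.shape[1]:]=b
cv2.imwrite("pics/m4.png",o); print(o.shape)
W=cloud(d,cal); blobs(W,(d>0)&(abs(W[...,0]-.55)<.12)&(W[...,1]<.15),0.006,0.022,100)
E
```

```text
time_s: 5.02
eef_pos: [0.5311, 0.155, 0.0055]
orientation: [-0.066, 0.998, -0.0, -0.0]
wrist_force: [-0.5, -0.8, 0.3]
opening: 0.0221
gripper_force: 0.6
time_s: 5.68
eef_pos: [0.5442, 0.0537, 0.0056]
orientation: [-0.063, 0.998, -0.0, -0.0]
wrist_force: [-0.1, -1.0, -0.0]
opening: 0.0221
gripper_force: 0.0
t 5.68 pos [0.5442 0.0537 0.0056] yaw 97.2 open 0.0221 F [-0.1 -1.  -0. ] grip 0.0 q7 1.54
shift [-0.0033 -0.0606  0.0007] turn [-0.001 -0.    -0.002]
(450, 800, 3)
[365, 16, 72, 100, 1392] ctr [452.6 108.4] size [51.5 11.5] ang 43.6 z90 0.0207
[475, 33, 29, 26, 380] ctr [435.4 147.6] size [ 2.8 10.8] ang 83.6 z90 0.0208
[6, 100, 217, 176, 8744] ctr [511.1 -35.3] size [ 65.  135.3] ang 52.0 z90 0.0191
[213, 161, 59, 115, 4313] ctr [532.9  47.3] size [63.7 29.4] ang 5.1 z90 0.0205
[271, 217, 20, 45, 250] ctr [540.1  65.4] size [ 7.6 23.1] ang 74.4 z90 0.0209
[38, 309, 47, 40, 1470] ctr [607.9 -46.6] size [27.5 24.2] ang 11.8 z90 0.019
[234, 309, 29, 8, 168] ctr [583.4  57. ] size [ 7.5 15.8] ang 1.6 z90 0.0204
```

View pics/m4.png

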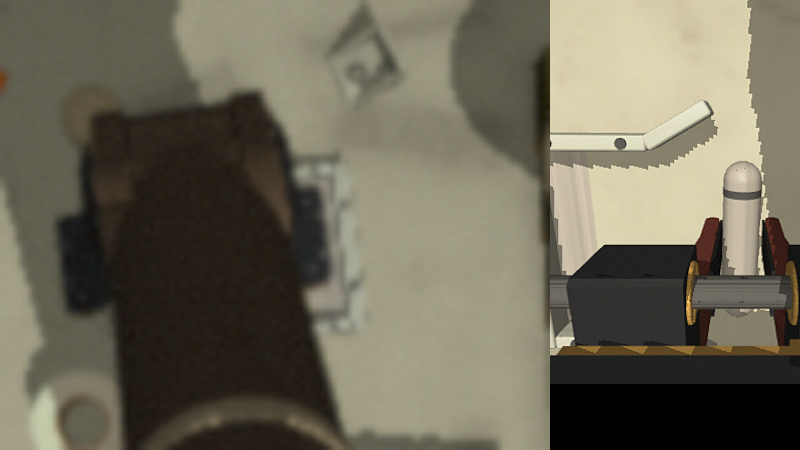

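The wrist crop shows the low-x side wall (inner top edge about row 151), its flare end at (710,105), and the roller's end at (741,160) just inside the wall line. Now I'll measure the lateral fit.

```bash
python3 - <<'E'
from h import *
f=np.load("w4.npz"); cal=dict(intrinsics=f["K"],R=f["R"],t=f["t"]); W=cloud(f["d"],cal)
ux=np.array([.127,-.992]); uy=np.array([.992,.127]); o=np.array([.561,-.0555])
B=np.stack([(W[...,:2]-o)@ux,(W[...,:2]-o)@uy],-1)*1000; z=W[...,2]
wall=(z>.0165)&(z<.0215)&(f["d"]>0)
for a in(-55,-45,-35,-25,-15,-5,4,10):
    m=wall&(abs(B[...,0]-a)<3); y=B[...,1][m]; n=y[y<0]; p=y[y>0]
    print(a,"low wall",(np.percentile(n,[1,99]).round(1) if len(n) else ''),"high wall",(np.percentile(p,[1,99]).round(1) if len(p) else ''))
for yy in(-55,-40,40,50):
    m=wall&(abs(B[...,1]-yy)<3)&(B[...,0]>-25); print("back wall at y",yy,np.percentile(B[...,0][m],[1,99]).round(1) if m.any() else '')
m=(z>.006)&(z<.0215)&(f["d"]>0)&(B[...,0]<-98)&(B[...,0]>-135)&(abs(B[...,1])<60)
print("roller y range",B[...,1][m].min(),B[...,1][m].max()); p=B[m][z[m]>.019]; p=p[(abs(p[:,0]+113)<8)]
print("roller top line x,slope",p[:,0].mean(),np.polyfit(p[:,1],p[:,0],1))
E
```

```text
-55 low wall [-60.1 -52.4] high wall 
-45 low wall [-60.1 -52.4] high wall 
-35 low wall [-60.1 -52.4] high wall 
-25 low wall [-60.2 -52.8] high wall 
-15 low wall [-60.2 -52.9] high wall [53.  58.2]
-5 low wall [-60.2  -0.9] high wall [ 0.3 60.2]
4 low wall [-60.1  -0.6] high wall [ 0.4 60.8]
10 low wall [-59.1  -0.4] high wall [ 1.3 59.6]
back wall at y -55 [-24.8   6.6]
back wall at y -40 [-4.7  7.3]
back wall at y 40 [-4.1  8. ]
back wall at y 50 [-7.7  8.2]
roller y range -46.48204468494412 40.51007802404315
roller top line x,slope -110.31944462849603 [ 2.55880355e-02 -1.09986965e+02]
```

The bay's lateral centre and width check out (-52.5 to +53 mm), and the stop wall refines the origin to (0.5604, -0.0511) m with tool yaw 97°. The roller is centred to about 1.5 mm. I'll roll it 54 mm more into the straight section, let go and lift.

```bash
python3 -m pendant '[[25,[0,-0.007,0],[0,0,0]],[25,[0,-0.018,0],[0,0,0]],[25,[0,-0.03,0],[0,0,0]],[25,[0,-0.041,0],[0,0,0]],[25,[0,-0.049,0],[0,0,0]],[25,[0,-0.053,0],[0,0,0]],[25,[0,-0.054,0],[0,0,0]],[25,[0,-0.054,0],[0,0,0]]]'
python3 -m pendant '[[25,[0,0,0],[0,0,0]],[27,[0,0,0],[0,0,0]],[30,[0,0,0],[0,0,0]],[34,[0,0,0],[0,0,0]],[38,[0,0,-0.01],[0,0,0]],[38,[0,0,-0.035],[0,0,0]],[40,[0,0,-0.07],[0,0,0]],[50,[0,0,-0.11],[0,0,0]]]'
cat > roll.py <<'E'
from h import *
ux=np.array([.1193,-.9929]); uy=np.array([.9929,.1193]); o=np.array([.5604,-.0511])
def bay(name,show=True):
    cal=optics.calibration(name); im,d=optics.read_camera(name); W=cloud(d,cal); z=W[...,2]
    B=np.stack([(W[...,:2]-o)@ux,(W[...,:2]-o)@uy],-1)*1000
    m=((z>.008)&(z<.05)&(d>0)&(abs(B[...,1])<51)&(B[...,0]<-1.5)&(B[...,0]>-160)).astype(np.uint8)
    n,l,st,ce=cv2.connectedComponentsWithStats(m)
    for i in range(1,n):
        if st[i,4]<25: continue
        q=l==i; r=cv2.minAreaRect(B[q].astype(np.float32)); print(name,"bay ctr",np.round(r[0],1),"size",np.round(r[1],1),"ang",round(r[2],1),"z90",np.percentile(z[q],90).round(4))
    return im,d
E
python3 - <<'E'
from roll import *
to(0.383,0.3185,0.16,8.5); bay("wrist"); bay("top")
E
```

```text
time_s: 6.45
eef_pos: [0.5509, 0.0017, 0.0056]
orientation: [-0.064, 0.998, 0.0, -0.0]
wrist_force: [-0.0, 0.2, -0.8]
opening: 0.0219
gripper_force: 0.1
time_s: 7.12
eef_pos: [0.5495, 0.0023, 0.1162]
orientation: [-0.064, 0.998, -0.0, -0.002]
wrist_force: [1.3, 1.1, 0.7]
opening: 0.0386
gripper_force: 0.0
t 7.12 pos [0.5495 0.0023 0.1162] yaw 97.4 open 0.0386 F [1.3 1.1 0.7] grip 0.0 q7 1.63
shift [ 0.1247  0.335  -0.0434] turn [-0.002 -0.003  1.551]
wrist bay ctr [-53.4  -2.8] size [19.5 88.6] ang 0.1 z90 0.0206
```

```bash
python3 -m pendant '[[55,[0.01,0.028,-0.008],[0,0,0.1]],[60,[0.023,0.063,-0.016],[0,0,0.22]],[65,[0.037,0.1,-0.025],[0,0,0.34]],[68,[0.051,0.137,-0.035],[0,0,0.46]],[68,[0.065,0.174,-0.043],[0,0,0.58]],[68,[0.079,0.211,-0.043],[0,0,0.7]],[68,[0.093,0.248,-0.043],[0,0,0.82]],[68,[0.107,0.285,-0.043],[0,0,0.94]]]'
python3 -c "
from h import *
to(0.383,0.3185,0.16,8.5)"
```

```text
time_s: 7.88
eef_pos: [0.4164, 0.256, 0.1593]
orientation: [0.37, 0.929, 0.0, 0.0]
wrist_force: [0.9, 1.2, -0.2]
opening: 0.0598
gripper_force: 0.0
t 7.88 pos [0.4164 0.256  0.1593] yaw 46.6 open 0.0598 F [ 0.9  1.2 -0.2] grip 0.0 q7 0.19
shift [ 0.0673  0.0224 -0.0007] turn [ 0.001 -0.     0.664]
```

```bash
python3 -m pendant '[[68,[0.015,0.005,0],[0,0,0.12]],[68,[0.03,0.01,0],[0,0,0.24]],[68,[0.045,0.015,0],[0,0,0.36]],[68,[0.06,0.02,0],[0,0,0.48]],[68,[0.067,0.022,0],[0,0,0.6]],[68,[0.067,0.022,0],[0,0,0.664]],[68,[0.067,0.022,0],[0,0,0.664]],[68,[0.067,0.022,0],[0,0,0.664]]]'
python3 - <<'E'
from roll import *
cal=optics.calibration("wrist"); im,d=optics.read_camera("wrist"); cv2.imwrite("pics/w6.png",im[:,:,::-1])
W=cloud(d,cal); ok=(d>0)&(abs(W[...,0]-.383)<.08)&(abs(W[...,1]-.32)<.08)
blobs(W,ok,.035,.046,100); blobs(W,ok,.01,.046,100)
to(0.383,0.3185,0.025,8.5); bay("top")
c=optics.calibration("top"); i2,d2=optics.read_camera("top"); W=cloud(d2,c); blobs(W,(d2>0)&(abs(W[...,0]-.383)<.08)&(abs(W[...,1]-.32)<.08),.01,.046,20)
E
```

```text
time_s: 8.55
eef_pos: [0.3835, 0.3163, 0.1587]
orientation: [0.65, 0.76, -0.0, 0.0]
wrist_force: [-0.0, -0.3, 0.2]
opening: 0.0594
gripper_force: 0.0
[229, 136, 18, 90, 1554] ctr [369.7 317.9] size [15.8 85.4] ang 8.8 z90 0.0412
[255, 136, 18, 90, 1538] ctr [393.6 321.8] size [16.  85.2] ang 9.2 z90 0.0413
[229, 134, 44, 92, 3884] ctr [381.7 319.8] size [40.  85.4] ang 8.9 z90 0.0411
t 8.6 pos [0.3837 0.3161 0.1587] yaw 9.0 open 0.0597 F [-0.2 -1.2 -0.3] grip 0.0 q7 -0.57
shift [ 0.0025 -0.0003  0.1337] turn [0.    0.    0.008]
top bay ctr [-51.  -4.] size [85.1 19.3] ang 88.9 z90 0.0198
[172, 232, 20, 13, 215] ctr [383.3 305.8] size [39.7 63.8] ang 8.1 z90 0.0414
```

View pics/w6.png

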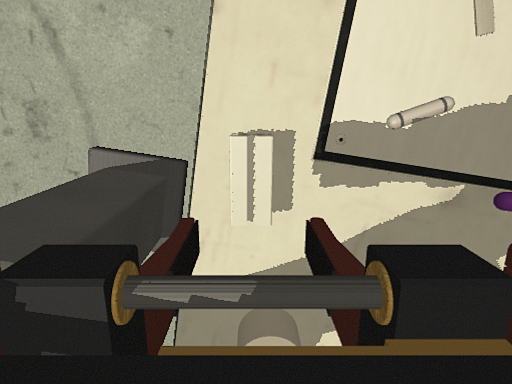

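The wrist view shows the chock at (251,180), centred between the fingers, clear of the board edge. World position is (382, 319.5) mm at 9°. I'll descend to 25 mm and grip.

```bash
python3 -m pendant '[[68,[0.002,0,0.03],[0,0,0]],[68,[0.003,-0.001,0.06],[0,0,0]],[68,[0.0035,-0.001,0.09],[0,0,0]],[68,[0.0035,-0.001,0.115],[0,0,0]],[68,[0.0035,-0.001,0.128],[0,0,0]],[68,[0.0035,-0.001,0.133],[0,0,0]],[60,[0.0035,-0.001,0.133],[0,0,0]],[50,[0.0035,-0.001,0.133],[0,0,0]]]'
python3 -m pendant '[[45,[0,0,0],[0,0,0]],[30,[0,0,0],[0,0,0]],[20,[0,0,0],[0,0,0]],[20,[0,0,0],[0,0,0]],[20,[0,0,0],[0,0,0]],[20,[0,0,0],[0,0,0]],[20,[0,0,-0.01],[0,0,0]],[20,[0,0,-0.03],[0,0,0]]]'
python3 -c "
from h import *
to(0.5485,0.0480,0.1,97)"
```

```text
time_s: 9.37
eef_pos: [0.3827, 0.3197, 0.0261]
orientation: [0.651, 0.759, 0.0, 0.0]
wrist_force: [-0.2, 0.1, 0.3]
opening: 0.0495
gripper_force: 0.0
time_s: 10.03
eef_pos: [0.381, 0.3186, 0.0549]
orientation: [0.651, 0.759, -0.002, -0.0]
wrist_force: [0.6, 0.2, -2.0]
opening: 0.0396
gripper_force: 30.0
t 10.03 pos [0.381  0.3186 0.0549] yaw 8.8 open 0.0396 F [ 0.6  0.2 -2. ] grip 30.0 q7 -0.54
shift [-0.2931  0.1239 -0.0448] turn [-0.004 -0.    -1.539]
```

The chock is gripped (39.6 mm opening, 30 N). I'll carry it high to just before the mouth, turning it square to the bay.

```bash
python3 -m pendant '[[20,[-0.006,0.003,-0.03],[0,0,-0.1]],[20,[-0.025,0.011,-0.06],[0,0,-0.22]],[20,[-0.05,0.021,-0.08],[0,0,-0.34]],[20,[-0.078,0.033,-0.085],[0,0,-0.46]],[20,[-0.106,0.045,-0.085],[0,0,-0.58]],[20,[-0.134,0.057,-0.085],[0,0,-0.7]],[20,[-0.162,0.068,-0.085],[0,0,-0.82]],[20,[-0.19,0.08,-0.085],[0,0,-0.94]]]'
python3 -c "
from h import *
to(0.5485,0.0480,0.14,97)"
```

```text
time_s: 10.7
eef_pos: [0.4907, 0.1427, 0.1416]
orientation: [0.233, 0.972, 0.0, 0.0]
wrist_force: [0.0, -0.1, -2.0]
opening: 0.0397
gripper_force: 30.0
t 10.7 pos [0.4907 0.1427 0.1416] yaw 63.0 open 0.0397 F [ 0.  -0.1 -2. ] grip 30.0 q7 0.75
shift [-0.0945 -0.0582  0.0016] turn [ 0.     0.001 -0.593]
```

```bash
python3 -m pendant '[[20,[-0.018,-0.011,0],[0,0,-0.1]],[20,[-0.036,-0.022,0],[0,0,-0.21]],[20,[-0.055,-0.034,0],[0,0,-0.32]],[20,[-0.073,-0.045,0],[0,0,-0.43]],[20,[-0.087,-0.054,0.001],[0,0,-0.53]],[20,[-0.095,-0.058,0.001],[0,0,-0.593]],[20,[-0.095,-0.058,0.001],[0,0,-0.593]],[20,[-0.095,-0.058,0.001],[0,0,-0.593]]]'
python3 - <<'E'
from roll import *
to(0.5475,0.0481,0.028,97); im,d=bay("wrist"); cv2.imwrite("pics/w7.png",im[:,:,::-1])
E
```

```text
time_s: 11.37
eef_pos: [0.5479, 0.0487, 0.14]
orientation: [-0.056, 0.998, 0.0, -0.0]
wrist_force: [-0.1, 0.6, -2.1]
opening: 0.0398
gripper_force: 30.0
t 11.37 pos [0.5479 0.0487 0.14  ] yaw 96.4 open 0.0398 F [-0.1  0.6 -2.1] grip 30.0 q7 1.5
shift [ 0.0004 -0.0006  0.112 ] turn [ 0.   -0.   -0.01]
wrist bay ctr [-53.1  -5.6] size [83.2 19.7] ang 89.1 z90 0.0206
```

View pics/w7.png

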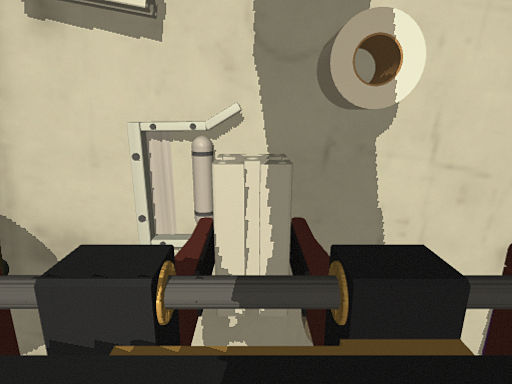

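The wrist view shows the roller (203,180) parallel and at rest in the bay, with the chock (252,230) square behind the mouth and the label roll clear. I'll lower the chock to about 1.5 mm above the bench and push in slowly.

```bash
python3 -m pendant '[[20,[0,0,0.02],[0,0,-0.005]],[20,[0,0,0.045],[0,0,-0.01]],[20,[0,0,0.07],[0,0,-0.01]],[20,[0,0,0.09],[0,0,-0.01]],[20,[0,0,0.104],[0,0,-0.01]],[20,[0,0,0.11],[0,0,-0.01]],[20,[0,0,0.1125],[0,0,-0.01]],[20,[0,0,0.1125],[0,0,-0.01]]]'
python3 -m pendant '[[20,[0,-0.003,0],[0,0,0]],[20,[0,-0.006,0],[0,0,0]],[20,[0,-0.01,0],[0,0,0]],[20,[0,-0.014,0],[0,0,0]],[20,[0,-0.018,0],[0,0,0]],[20,[0,-0.022,0],[0,0,0]],[20,[0,-0.026,0],[0,0,0]],[20,[0,-0.03,0],[0,0,0]]]'
python3 -m pendant '[[20,[0,-0.003,0],[0,0,0]],[20,[0,-0.006,0],[0,0,0]],[20,[0,-0.009,0],[0,0,0]],[20,[0,-0.012,0],[0,0,0]],[20,[0,-0.014,0],[0,0,0]],[20,[0,-0.016,0],[0,0,0]],[20,[0,-0.018,0],[0,0,0]],[20,[0,-0.019,0],[0,0,0]]]'
python3 - <<'E'
from roll import *
to(0.5555,-0.0084,0.0275,97); bay("wrist")
s=arm.observe(); print("TCP bay",(s["eef_pos"][:2]-o)@ux*1000,(s["eef_pos"][:2]-o)@uy*1000)
E
```

```text
time_s: 12.08
eef_pos: [0.5476, 0.0501, 0.0275]
orientation: [-0.063, 0.998, 0.0, -0.0]
wrist_force: [-0.9, -0.8, -2.1]
opening: 0.0397
gripper_force: 30.0
time_s: 12.75
eef_pos: [0.552, 0.0187, 0.0271]
orientation: [-0.063, 0.998, 0.0, -0.0]
wrist_force: [-0.1, -0.8, -1.4]
opening: 0.0398
gripper_force: 30.0
time_s: 13.42
eef_pos: [0.5543, 0.0002, 0.0271]
orientation: [-0.063, 0.998, 0.0, 0.0]
wrist_force: [-0.8, 0.8, 0.4]
opening: 0.0398
gripper_force: 30.0
t 13.42 pos [5.543e-01 2.000e-04 2.710e-02] yaw 97.2 open 0.0398 F [-0.8  0.8  0.4] grip 30.0 q7 1.6
shift [-0.0001 -0.0087 -0.0004] turn [0.    0.    0.004]
wrist bay ctr [-45.7  -8.9] size [68.7 77.3] ang 0.3 z90 0.0414
wrist bay ctr [-39.7  39.3] size [15.8  5.9] ang 1.7 z90 0.0415
wrist bay ctr [-63.6  38.9] size [ 5.4 15.9] ang 89.6 z90 0.0415
TCP bay -51.62553681057734 0.09938212434249405
```

```bash
python3 -m pendant '[[20,[0,-0.0015,0],[0,0,0]],[20,[0,-0.003,0],[0,0,0]],[20,[0,-0.0045,0],[0,0,0]],[20,[0,-0.006,0],[0,0,0]],[20,[0,-0.007,0],[0,0,0]],[20,[0,-0.008,0],[0,0,0]],[20,[0,-0.009,0],[0,0,0]],[20,[0,-0.009,0],[0,0,0]]]'
python3 - <<'E'
from roll import *
to(0.5555,-0.0094,0.0275,97); im,d=bay("wrist"); cv2.imwrite("pics/w8.png",cv2.resize(im[90:260,60:330,::-1],None,fx=2.9,fy=2.9,interpolation=cv2.INTER_CUBIC))
s=arm.observe(); print("TCP bay",(s["eef_pos"][:2]-o)@ux*1000,(s["eef_pos"][:2]-o)@uy*1000)
E
```

```text
time_s: 14.13
eef_pos: [0.5554, -0.0089, 0.0271]
orientation: [-0.063, 0.998, -0.0, -0.0]
wrist_force: [0.1, 1.0, -1.7]
opening: 0.0399
gripper_force: 30.0
t 14.13 pos [ 0.5554 -0.0089  0.0271] yaw 97.2 open 0.0399 F [ 0.1  1.  -1.7] grip 30.0 q7 1.61
shift [-0.     -0.0005 -0.0004] turn [-0.    -0.     0.003]
wrist bay ctr [-36.4  -9.1] size [68.5 76.6] ang 0.1 z90 0.0414
wrist bay ctr [-30.4  39.5] size [15.9  5.8] ang 1.4 z90 0.0416
wrist bay ctr [-54.5  39. ] size [ 5.6 15.9] ang 89.7 z90 0.0415
TCP bay -42.55908298999948 0.08517494226828633
```

View pics/w8.png

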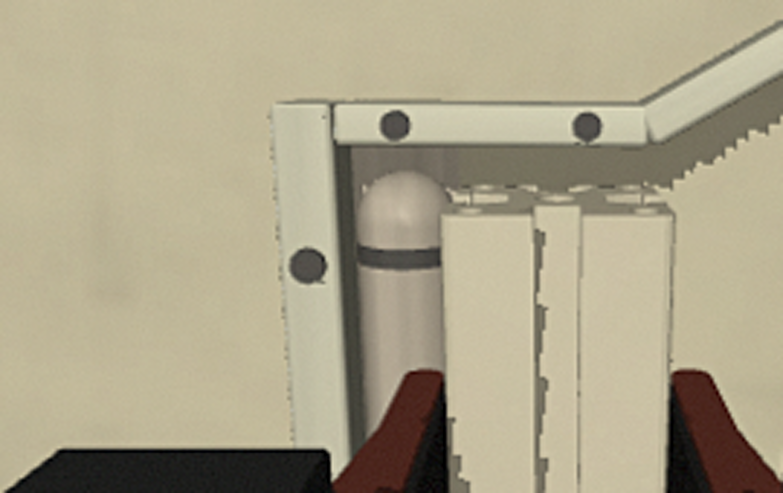

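The roller (400,260) is nearly home with the chock behind it, and the gap to the stop wall is about 2 mm. I'll feel for the wall in small steps.

```bash
python3 -m pendant '[[20,[0,-0.0003,0],[0,0,0]],[20,[0,-0.0006,0],[0,0,0]],[20,[0,-0.0009,0],[0,0,0]],[20,[0,-0.0012,0],[0,0,0]],[20,[0,-0.0015,0],[0,0,0]],[20,[0,-0.0015,0],[0,0,0]],[20,[0,-0.0015,0],[0,0,0]],[20,[0,-0.0015,0],[0,0,0]]]'
python3 - <<'E'
from roll import *
s=arm.observe(); print("TCP bay",(s["eef_pos"][:2]-o)@ux*1000,s["wrist_force"])
cal=optics.calibration("wrist"); im,d=optics.read_camera("wrist"); W=cloud(d,cal); z=W[...,2]
B=np.stack([(W[...,:2]-o)@ux,(W[...,:2]-o)@uy],-1)*1000
for yy in(-38,-30,-22):
    m=(abs(B[...,1]-yy)<2)&(d>0); w=B[...,0][m&(z>.016)&(z<.0205)&(B[...,0]>-6)]; r=m&(z>.0195)&(z<.025)&(B[...,0]<-5)&(B[...,0]>-20); c=B[...,0][m&(z>.038)]
    k=np.argmax(np.where(r,z,0)); print(yy,"wall top",np.percentile(w,[2,98]).round(1),"roller crest x",B[...,0][r].mean().round(1),"z",z[r].max().round(4),"chock top",np.percentile(c,[2,98]).round(1))
E
```

```text
time_s: 14.85
eef_pos: [0.5556, -0.0101, 0.0271]
orientation: [-0.063, 0.998, -0.0, 0.0]
wrist_force: [0.1, 0.8, -0.9]
opening: 0.0398
gripper_force: 30.0
TCP bay -41.26801310135932 [ 0.14079715  0.80492029 -0.90775721]
-38 wall top [-5.3 11.8] roller crest x -11.2 z 0.0229 chock top [-59.6 -21.7]
-30 wall top [-5.1 11.9] roller crest x -11.2 z 0.0234 chock top [-101.7   13. ]
-22 wall top [-5.3 11.8] roller crest x -11.1 z 0.0228 chock top [-86.3   4.4]
```

The refined wall face reads -0.2 mm, the roller centre about -11.5 mm, and the chock centre -41.3 mm. I'll nudge 0.5 mm more, set the chock down, release and lift clear.

```bash
python3 -m pendant '[[20,[0,-0.0003,0],[0,0,0]],[20,[0,-0.0006,0],[0,0,0]],[20,[0,-0.0006,0.0004],[0,0,0]],[20,[0,-0.0006,0.0008],[0,0,0]],[20,[0,-0.0006,0.0011],[0,0,0]],[20,[0,-0.0006,0.0011],[0,0,0]],[20,[0,-0.0006,0.0011],[0,0,0]],[20,[0,-0.0006,0.0011],[0,0,0]]]'
python3 -m pendant '[[46,[0,0,0],[0,0,0]],[50,[0,0,0],[0,0,0]],[55,[0,0,0],[0,0,0]],[60,[0,0,0],[0,0,0]],[65,[0,0,0],[0,0,0]],[68,[0,0,0],[0,0,0]],[68,[0,0,-0.01],[0,0,0]],[68,[0,0,-0.03],[0,0,0]]]'
python3 -m pendant '[[68,[0,0.01,-0.03],[0,0,0]],[68,[0,0.02,-0.06],[0,0,0]],[68,[0,0.03,-0.09],[0,0,0]],[68,[0,0.04,-0.12],[0,0,0]],[68,[0,0.05,-0.14],[0,0,0]],[68,[0,0.05,-0.14],[0,0,0]],[68,[0,0.05,-0.14],[0,0,0]],[68,[0,0.05,-0.14],[0,0,0]]]'
python3 - <<'E'
from roll import *
im,d=bay("wrist"); cv2.imwrite("pics/w9.png",im[:,:,::-1])
cal=optics.calibration("wrist"); W=cloud(d,cal); z=W[...,2]
B=np.stack([(W[...,:2]-o)@ux,(W[...,:2]-o)@uy],-1)*1000; g=(d>0)&(abs(B[...,1])<60)&(B[...,0]>-100)&(B[...,0]<30)
c=g&(z>.036)&(z<.05); r=cv2.minAreaRect(B[c].astype(np.float32)); print("chock top",r,np.std(z[c]))
A=np.c_[B[c],np.ones(c.sum())]; print("tilt",np.linalg.lstsq(A,z[c]*1000,rcond=None)[0].round(4))
for yy in(-38,-30,-15,0,15):
    m=g&(abs(B[...,1]-yy)<2); rr=m&(z>.0195)&(z<.026)&(B[...,0]<-4)&(B[...,0]>-19); w=m&(z>.015)&(z<.0195)&(B[...,0]>-6)
    print(yy,"wall",np.percentile(B[...,0][w],[2,98]).round(1) if w.any() else '',"crest",B[...,0][rr].mean().round(1) if rr.any() else '',"chock",np.percentile(B[...,0][m&c],[2,98]).round(1) if (m&c).any() else '')
E
```

```text
time_s: 15.57
eef_pos: [0.5558, -0.0107, 0.0268]
orientation: [-0.063, 0.998, -0.0, 0.0]
wrist_force: [-3.9, 0.7, 7.9]
opening: 0.0395
gripper_force: 30.0
time_s: 16.23
eef_pos: [0.554, -0.0107, 0.0548]
orientation: [-0.063, 0.998, 0.0, -0.002]
wrist_force: [0.0, 0.6, 0.2]
opening: 0.0594
gripper_force: 0.0
time_s: 16.9
eef_pos: [0.5489, 0.0385, 0.1957]
orientation: [-0.063, 0.998, -0.0, -0.0]
wrist_force: [1.0, -0.1, -0.4]
opening: 0.0593
gripper_force: 0.0
wrist bay ctr [-31.1  -2.5] size [59.  88.4] ang 0.0 z90 0.0411
chock top ((-39.90913391113281, -1.1176376342773438), (40.366790771484375, 84.18814086914062), 0.4555983543395996) 0.0008105938565540716
tilt [4.90000e-03 4.00000e-04 4.00122e+01]
-38 wall [-3.1 12.7] crest -9.9 chock [-59.1 -20.5]
-30 wall [-4.  12.1] crest -10.1 chock [-59.8 -21.1]
-15 wall [-3.6 11.9] crest -9.9 chock [-59.7 -20.9]
0 wall [-3.5 11.8] crest -10.1 chock [-59.5 -20.8]
15 wall [-4.7 11.5] crest -10.1 chock [-60.  -21.2]
```

View pics/w9.png

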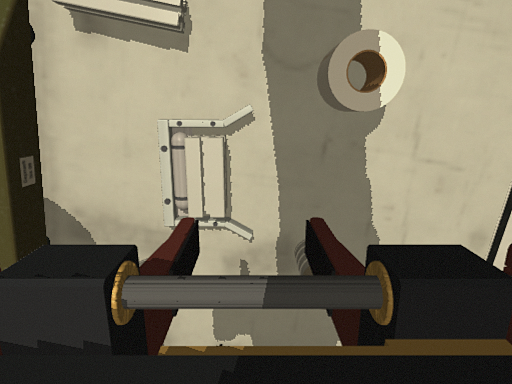

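The roller (180,170) is home against the stop wall. The chock (205,177) stands square behind it, flat to within 0.3°. The gripper is clear, and the bystanders in view haven't moved.

```bash
python3 -c "
from bench import order
print(order.sign_off())"
```

```text
the job is handed in; nothing more can be done
None
```

The roller is rolled home against the bay's stop wall with the chock standing flat and square right behind it; the job was handed in at about 17 s, with the gripper clear and no bystander touched.

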